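# Tip sample cassettes into the tray's collecting well

### The arm

A 7-joint arm with a two-finger parallel gripper is mounted at the origin on the work surface. World frame = base frame: x ahead of the robot, y to its left, z up, the work surface at z = 0. Lengths are in m, angles in rad, forces in N, time in s.
With the tool pointing down it reaches from about 0.425 to 0.875 m from the base axis. Payload 4.7 kg.
Tool frame: the origin (TCP) lies at the very end of the fingers, on their centre line; the grasp point (between the pads) lies 19 mm behind it; z points along the fingers, y is the line along which they close (so a half turn about z gives the same grasp; the last joint's range is limited). The gripper opens to 87 mm and grips with 3 to 60 N. Pads are 19 mm wide; open, the fingers measure 117 mm over their backs; the gripper's body (75 mm by 190 mm) begins 51 mm behind the grasp point.
Start: joints at [-1.332, 0.321, -0.07, 1.45, 0.023, 1.371, -0.057], TCP at [0.145, 0.634, 0.223] pointing down, gripper open.
Joint ranges: [-2.86, 2.86], [-0.3, 2.09], [-1.38, 1.24], [0.06, 2.45], [-1.56, 4.7], [0.09, 2.05], [-2.69, 2.69]. Speed limits (rad/s): [2.57, 2.57, 3.14, 3.14, 3.14, 3.14, 3.14].

### API

Orientations are given as a rotation vector (axis times angle).
In Python, from bench import ctrl, get_image, job gives the robot as it stands.
- The arm moves only by the shell command python3 -m crank 'ROWS' [FORCE]. ROWS is JSON, a list that holds one entry, the list of rows, each a list of 5 numbers: the shift along the tool's x, y, z in mm, then the turn about the tool's z in rad, then the closure, from -1 (fully open) to 1 (shut), so that 0 is half open. A call has 1 to 10 rows; each row shifts and turns the commanded pose from where the row before left it, along the tool's axes as they then stand; what a row does not reach is not made up. A row lasts 1/12 s, in which the tool goes at most 41.7 mm and 7.16 degrees, less where a joint would pass 70% of its speed; a pose out of reach is approached as far as the arm can. A call with a gripper value outside its range is refused whole. The fingers move at their own pace and stop on an object; FORCE is the grip in N (left out, the last holds). Time passes only in rows, so rows that do not move let the fingers close. It gives the time, the measured TCP pose, the force, the opening and the grip force at its end, in the units of the state.
- ctrl.get_state(): the state, without advancing time (a new reading comes with each control period).
- get_image(name): name is "scene" or "top" or "wrist"; returns a dict with "pixels" (400x640x3 uint8, red, green, blue), "fx", "fy", "cx", "cy" (pixels), "T" (4x4, takes a point from camera to world coordinates); the wrist camera has in their place "T_tool_cam" (4x4, takes a point from camera to tool coordinates, whose origin is the TCP and whose axes are the flange's). Camera axes: x right, y down, z forward; pixel columns grow to the right and rows downward; lengths in m; the calibration is good to about 2 mm. The wrist camera is an equidistant fisheye: a pixel r from the principal point sees the ray r / f radians off the axis. A picture is of the moment at which its call begins: read the wrist's pose just before it. There is no depth.
- job.close_job(): hands the job in; it is judged then, once.
The state is a dict: "time": time; "joint_positions": joint angles; "qd": joint speeds; "joint_torque": joint torques, N m; "position": TCP position; "tool_rot": TCP orientation; "ft_force": force on the tool from outside, world axes, zero at the start; "torque": the same for the moment, N m; "grip_width": opening from 0.0 (shut) to 1.0 (fully open); "grip_force": force on a finger pad.
Only numpy, scipy, OpenCV 4.12 (cv2) and the standard library are available. Lean on these libraries where they do the work, as an engineer would, in place of code of your own. Each camera call takes 0.05 s, during which the arm holds its last target. There are 200 camera calls.

### The job

Lay the loose sample cassette from the bench flat on the tray's deck, at the end away from the push lip, and let go. Then press the tray's lip down until the tray sits firmly on its rubber stop (about 12 N, never 20 N) and hold it there until all three cassettes have slid down into the well; finally let the tray rise back to level under control, without snapping, and move clear. Leave the other things on the bench alone.

Things in the scene. Friction and masses are not known exactly. Their poses are not given: they have to be found in the camera images.
- stand: Grey fixed stand of the tipping tray. Origin on the bench under the hinge; x is the tray's long axis: -x the low end with the push lip, +x the upper end. Hinge line along y, 95 mm above the bench. Base 220 x 130 x 14 mm; uprights 34 x 8 mm at y -77 and +77 mm, 103 mm high.
- tray (a joint): Tilt of the sprung steel tray, rad: 0 level (its rest), growing as the lip end goes down. Tray 242 x 140 mm, walls 3 mm thick, tops 28 mm over the hinge. Cassettes slide at 0.18 to 0.27 rad. The spring alone needs about 2.5 N at the lip to start and 6 N at full tilt. Let go suddenly it snaps back; faster than 1.5 rad/s is too fast.
- stop (a point): Foot of the rubber-topped stop post on the stand's base, under the well (100 mm from the hinge). The stop meets the tray at a tilt of 0.28 to 0.51 rad; its height differs each time and must be felt: the lip force then climbs by about 3 N per mm of lip travel. Firmly seated is 9 N or more on the lip, spring included; over 20 N on the tray is an overload.
- deck (a point): Middle of the upper part of the deck, on its surface, 75 mm from the hinge, 105 mm above the bench when level; axes as the stand's, tilting with the tray. The loose cassette goes here, long side along x. The deck spans x +119 to -55 mm of the stand, 134 mm between the side walls, which rise 18 mm above it.
- well (a point): Centre of the well's floor, on its surface, 87.5 mm from the hinge. The well is the tray's low end, 6 mm below the deck, 65 mm long (x), 134 mm wide, closed by the low end wall. Axes tilt with the tray.
- lip (a point): Middle of the top of the push lip, a flat steel tab 50 mm long (x) and 100 mm wide outside the low end wall, 148 mm from the hinge, 107 mm above the bench when level; axes tilt with the tray. The end wall, 25 mm nearer the hinge, rises 16 mm above the lip. A finger going straight down here stays on the lip over the whole tilt.
- cassette_a: On the deck near the hinge at the start, on the stand's +y side. Flat white plastic sample cassette, 40 x 28 x 10 mm, 18 to 35 g, long side along its x; origin at the centre of its underside, z up. All three cassettes are alike.
- cassette_b: On the deck near the hinge at the start, on the stand's -y side. Flat white plastic sample cassette, 40 x 28 x 10 mm, 18 to 35 g, long side along its x; origin at the centre of its underside, z up. All three cassettes are alike.
- cassette_c: The loose one, lying on the bench at the start. Flat white plastic sample cassette, 40 x 28 x 10 mm, 18 to 35 g, long side along its x; origin at the centre of its underside, z up. All three cassettes are alike.
- flask: Bystander: clear flat culture flask lying down, body 100 x 75 x 32 mm, neck and blue cap to +x. Origin under the middle of its body.
- dish: Bystander: closed round culture dish, 62 mm across, 16 mm high, on the bench beside the tray. Origin under its centre.
- tip_box: Bystander: grey pipette tip box with clear lid, 87 x 57 x 55 mm. Origin under its centre.
- mailer: Bystander: white slide mailer, 82 x 45 x 20 mm, bigger than a cassette. Origin under its centre.
- beaker: Bystander: glass beaker, 70 mm across, 80 mm high. Origin under its centre.
Things that resemble listed ones, but are neither listed nor needed, are in the scene too. What is shaped like the cassette_b but green is not meant.

How it is judged:
On the way, in this order (a step that is already met when the one before it is completed fails the run):
1. the loose cassette lies flat on the upper part of the deck, let go, with the tray level (x of cassette_c in the frame of deck between -0.035 and 0.035 m and y of cassette_c in the frame of deck between -0.055 and 0.055 m and z of cassette_c in the frame of deck between -0.003 and 0.004 m and contact force between the fingers and cassette_c below 0.05 N and linear speed of cassette_c below 0.02 m/s and value of joint tray below 0.03 rad), for 0.2 s.
2. the tray is pressed by its lip onto the rubber stop with 9 N or more, and held there with all three cassettes down in the well (contact force between the fingers and stand above 9 N and horizontal distance between the grasp point and lip below 0.035 m and value of joint tray above 0.25 rad and x of cassette_a in the frame of well between -0.022 and 0.022 m and y of cassette_a in the frame of well between -0.058 and 0.058 m and z of cassette_a in the frame of well between -0.003 and 0.004 m and x of cassette_b in the frame of well between -0.022 and 0.022 m and y of cassette_b in the frame of well between -0.058 and 0.058 m and z of cassette_b in the frame of well between -0.003 and 0.004 m and x of cassette_c in the frame of well between -0.022 and 0.022 m and y of cassette_c in the frame of well between -0.058 and 0.058 m and z of cassette_c in the frame of well between -0.003 and 0.004 m), for 0.3 s.
At the end, for the whole second after the job is handed in: The tray is level again (within 0.03 rad) and still; all three cassettes lie flat on the floor of the well (undersides within 4 mm of it, centres within 22 mm of its centre along the tray and 58 mm across) at rest (value of joint tray below 0.03 rad and velocity of joint tray between -0.05 and 0.05 rad/s and x of cassette_a in the frame of well between -0.022 and 0.022 m and y of cassette_a in the frame of well between -0.058 and 0.058 m and z of cassette_a in the frame of well between -0.003 and 0.004 m and x of cassette_b in the frame of well between -0.022 and 0.022 m and y of cassette_b in the frame of well between -0.058 and 0.058 m and z of cassette_b in the frame of well between -0.003 and 0.004 m and x of cassette_c in the frame of well between -0.022 and 0.022 m and y of cassette_c in the frame of well between -0.058 and 0.058 m and z of cassette_c in the frame of well between -0.003 and 0.004 m and linear speed of each of cassette_a, cassette_b, cassette_c below 0.02 m/s); the robot touches nothing.
It fails at once if the robot loads the tray or its stand with more than 20 N (contact force between any of the fingers, the arm and stand above 20 N).
It fails at once if the tray swings faster than 1.5 rad/s (slammed down or let snap back) (velocity of joint tray above 1.5 rad/s or velocity of joint tray below -1.5 rad/s).
It fails at once if a bystander is shifted by more than 20 mm (distance of any of flask, dish, tip_box, mailer, beaker from where it was at the start of the episode above 0.02 m).
It also fails if it takes over 72 s, if anything falls off the work surface, if the arm or the gripper's body presses on something with over 40 N, if the wrist force passes 120 N, or if a joint passes its speed limit or range.

## Working session

There is one attempt and no reset: what is moved stays moved. The work goes in short steps, Python scripts to look and compute and a shell command to move; the robot and the scene stay as the last step left them, time stands still between calls to the robot, and variables do not carry over. Pictures are saved under pics/ and viewed, at most 10 in all, crops included, and the job is handed in when it is done.

```bash
mkdir -p pics
cat > h.py <<'E'
import numpy as np, cv2
from scipy.spatial.transform import Rotation as R
from bench import ctrl, get_image, job
def save(im,n): cv2.imwrite(f'pics/{n}.png',cv2.cvtColor(im,cv2.COLOR_RGB2BGR))
def ray(c,u,v,z):
    T=np.array(c['T']); d=T[:3,:3]@np.array([(u-c['cx'])/c['fx'],(v-c['cy'])/c['fy'],1]); o=T[:3,3]
    return o+d*(z-o[2])/d[2]
E
python3 - <<'E'
from h import *
import pickle
for n in('top','scene'):
    c=get_image(n); save(c['pixels'],n); pickle.dump(c,open(n+'.pkl','wb')); print(n,c['fx'],c['cx'],c['cy'],np.round(c['T'],3).tolist())
s=ctrl.get_state(); print(s['position'],s['tool_rot'],s['grip_width'],s['ft_force'])
print(R.from_rotvec(s['tool_rot']).as_matrix().round(3))
E
```

```text
top 425.17866789369316 326.5982119060102 202.74113736498842 [[-0.019, -0.997, 0.081, 0.483], [-1.0, 0.019, -0.006, -0.014], [0.004, -0.081, -0.997, 1.278], [0.0, 0.0, 0.0, 1.0]]
scene 438.0830543618339 324.1259946419067 198.27370410834433 [[0.405, 0.651, -0.642, 1.392], [0.914, -0.302, 0.269, -0.365], [-0.019, -0.696, -0.718, 1.019], [0.0, 0.0, 0.0, 1.0]]
[0.14483232 0.63315831 0.22160365] [-3.52322760e-01 -3.12170322e+00  2.61852828e-03] 1.0044869434610555 [-0.38019488  0.45064108 -0.67780419]
[[-0.975  0.223 -0.   ]
 [ 0.223  0.975 -0.002]
 [-0.    -0.002 -1.   ]]
```

View pics/top.png

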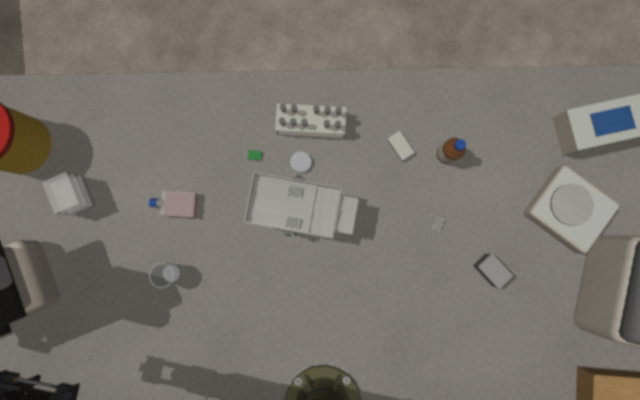

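View pics/scene.png

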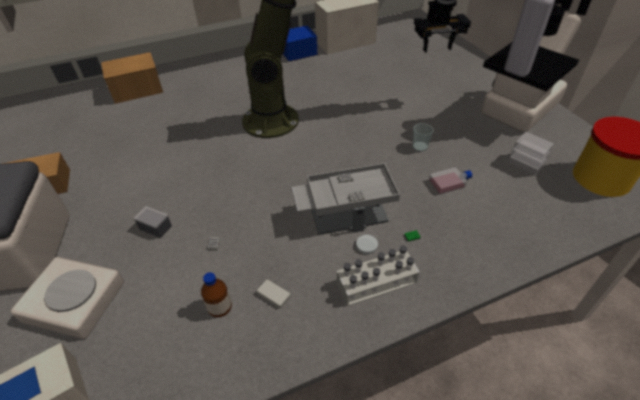

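Top view: the tray spans (245–358, 175–238), with the lip at the right (348,215) and two cassettes at (296,191) and (294,223). Candidates for the loose cassette are the small whitish piece (438,224), the mailer (401,146, too big) and the green one (255,155, excluded). The first fits on size and colour, so I'll confirm it in a crop.

Run:
```python
from h import *
import pickle
c=pickle.load(open('top.pkl','rb')); p=c['pixels']
a=cv2.resize(p[200:250,415:465],(400,400),interpolation=cv2.INTER_CUBIC)
b=cv2.resize(p[165:245,240:365],(800,512)[0:2],interpolation=cv2.INTER_CUBIC)[:,:]
b=cv2.resize(p[165:245,238:363],(625,400),interpolation=cv2.INTER_CUBIC)
a=cv2.resize(a,(170,170)); a2=np.zeros((400,170,3),np.uint8); a2[:170]=a
d=cv2.resize(p[125:170,380:425],(170,170)); a2[200:370]=d
save(np.hstack([b,a2]),'crop')
for n,u,v,z in[('c',438,224,.01),('mailer',401,146,.02),('green',255,155,.01),('ca',296,191,.115),('cb',294,223,.115)]: print(n,ray(c,u,v,z).round(3))
```

```text
c [ 0.516 -0.353  0.01 ]
mailer [ 0.751 -0.248  0.02 ]
green [0.734 0.192 0.01 ]
ca [0.611 0.062 0.115]
cb [0.523 0.069 0.115]
```

View pics/crop.png

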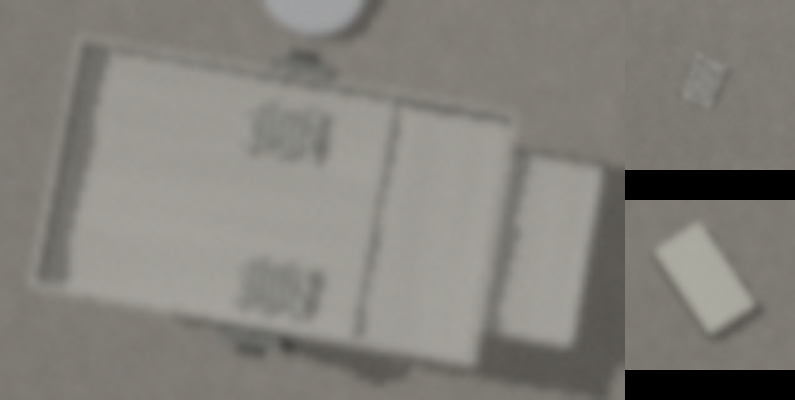

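Run:
```python
from h import *
import pickle
c=pickle.load(open('top.pkl','rb'))
px=lambda x,y:(238+x/5,165+y/5)
M=[(80,40,.121,-.07,.123),(33,288,.121,.07,.123),(515,115,-.121,-.07,.123),(478,368,-.121,.07,.123),(525,155,-.123,-.05,.107),(603,165,-.173,-.05,.107),(575,348,-.173,.05,.107),(497,335,-.123,.05,.107)]
# handedness: +y side decided below
W=np.array([ray(c,*px(x,y),z) for x,y,_,_,z in M])
for sg in(1,-1):
    L=np.array([[m[2],sg*m[3],m[4]] for m in M]); 
    r,rs=R.align_vectors(W-W.mean(0),L-L.mean(0)); print(sg,rs,r.as_rotvec()); t=W.mean(0)-r.apply(L.mean(0)); print(t.round(4), (W-r.apply(L)-t).round(3).tolist())
print(ray(c,438.8,223.5,.01))
s=ctrl.get_state();print(s['joint_positions'])
```

```text
1 0.009595876637744317 [-8.59830077e-04  9.99789851e-04  1.38309228e+00]
[ 5.703e-01  6.770e-02 -1.000e-04] [[0.0, 0.003, 0.0], [0.002, 0.003, 0.0], [-0.001, 0.003, -0.0], [-0.0, -0.0, -0.0], [-0.001, -0.005, -0.0], [0.002, 0.001, -0.0], [-0.001, 0.001, -0.0], [-0.002, -0.006, -0.0]]
-1 0.03562464292879319 [-2.37335134 -1.9649909  -0.10676315]
[0.5684 0.0573 0.2362] [[0.0, 0.003, -0.002], [0.002, 0.003, -0.002], [-0.001, 0.002, 0.02], [-0.001, -0.001, 0.02], [-0.001, -0.004, -0.011], [0.002, 0.002, -0.007], [-0.0, 0.001, -0.007], [-0.002, -0.005, -0.012]]
[ 0.51699758 -0.35534346  0.01      ]
[-1.33190219  0.32170943 -0.07009228  1.4515389   0.02262796  1.37079952
 -0.0569197 ]
```

```bash
python3 -m crank '[[[-30,-24,0,0,-1],[-30,-24,0,0,-1],[-30,-24,0,0,-1],[-30,-24,0,0,-1],[-30,-24,0,0,-1],[-30,-24,0,0,-1],[-30,-24,0,0,-1],[-30,-24,0,0,-1]]]'
python3 -m crank '[[[-30,-24,0,0,-1],[-30,-24,0,0,-1],[-30,-24,0,0,-1],[-30,-24,0,0,-1],[-30,-24,0,0,-1],[-30,-24,0,0,-1],[-30,-24,0,0,-1],[-30,-24,0,0,-1]]]'
python3 -m crank '[[[-7,-35,0,0,-1],[-7,-35,0,0,-1],[-7,-35,0,0,-1],[-7,-35,0,0,-1],[-7,-35,0,0,-1],[-7,-35,0,0,-1],[-7,-35,0,0,-1]]]'
python3 -m crank '[[[-7,-35,0,0,-1],[-7,-35,0,0,-1],[-7,-35,0,0,-1],[-7,-35,0,0,-1],[-7,-35,0,0,-1],[-7,-35,0,0,-1],[-7,-35,0,0,-1],[0,0,0,0,-1],[0,0,0,0,-1]]]'
cat >> h.py <<'E'
def wpix(c,s,P):
    Tt=np.eye(4);Tt[:3,:3]=R.from_rotvec(s['tool_rot']).as_matrix();Tt[:3,3]=s['position']
    p=np.linalg.inv(Tt@np.array(c['T_tool_cam']))@np.append(P,1); th=np.arctan2(np.hypot(p[0],p[1]),p[2]);n=p[:2]/np.hypot(p[0],p[1])
    return c['cx']+c['fx']*th*n[0],c['cy']+c['fy']*th*n[1]
def wray(c,s,u,v,z):
    Tt=np.eye(4);Tt[:3,:3]=R.from_rotvec(s['tool_rot']).as_matrix();Tt[:3,3]=s['position'];T=Tt@np.array(c['T_tool_cam'])
    a=np.array([(u-c['cx'])/c['fx'],(v-c['cy'])/c['fy']]);th=np.hypot(*a);d=T[:3,:3]@np.array([*(a/th*np.sin(th)),np.cos(th)])
    return T[:3,3]+d*(z-T[2,3])/d[2]
def wshot(n):
    import pickle
    s=ctrl.get_state();c=get_image('wrist');pickle.dump((c,s),open(n+'.pkl','wb'));return c,s
E
python3 - <<'E'
from h import *
c,s=wshot('w1');save(c['pixels'],'w1');print(s['position'],s['joint_positions'],wpix(c,s,[.517,-.355,.01]),np.round(c['T_tool_cam'],3).tolist(),c['fx'],s['ft_force'])
E
```

```text
time: 0.77
position: [0.3368, 0.3911, 0.2223]
tool_rot: [-0.352, -3.122, 0.0]
ft_force: [0.2, -0.9, 0.9]
grip_width: 0.999
grip_force: 0.0
time: 1.43
position: [0.5278, 0.1506, 0.2224]
tool_rot: [-0.352, -3.122, -0.0]
ft_force: [0.6, 0.6, -0.8]
grip_width: 0.999
grip_force: 0.0
time: 2.02
position: [0.5198, -0.099, 0.2223]
tool_rot: [-0.352, -3.122, -0.001]
ft_force: [0.5, 0.3, -0.3]
grip_width: 0.996
grip_force: 0.0
time: 2.77
position: [0.5118, -0.3499, 0.2219]
tool_rot: [-0.361, -3.119, 0.002]
ft_force: [1.0, 0.2, 1.0]
grip_width: 1.0
grip_force: 0.0
[ 0.51180025 -0.34993966  0.22188547] [-0.07505907  0.31764163  0.7879585   1.55573579 -0.22615219  1.36412621
  2.07522387] (np.float64(314.33801768565087), np.float64(181.84606007832846)) [[-0.0, -0.961, -0.275, 0.076], [1.0, -0.0, 0.0, 0.001], [-0.0, -0.275, 0.961, -0.16], [0.0, 0.0, 0.0, 1.0]] 309.70691628693146 [1.01008261 0.22169384 0.97560662]
```

View pics/w1.png

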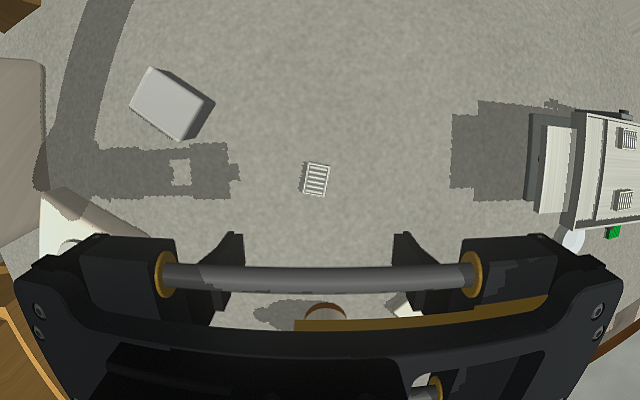

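The wrist view shows the slotted white cassette at (316,180), with corners about (307,161), (330,165), (325,198) and (303,194). The tray is at the right. I'll work out its position and yaw.

Run:
```python
from h import *
import pickle
c,s=pickle.load(open('w1.pkl','rb'))
p=c['pixels'][145:215,280:350]; 
W=np.array([wray(c,s,u,v,.01) for u,v in[(307,161),(330,165),(325,198),(303,194)]])
m=W.mean(0);d=(W[0]+W[1]-W[2]-W[3])/2;e=(W[1]+W[2]-W[0]-W[3])/2
M=R.from_rotvec(s['tool_rot']).as_matrix()
print(m,np.linalg.norm(d),np.linalg.norm(e),'in tool',M.T@(m-s['position']),'dir',M.T@d,M.T@e)
```

```text
[ 0.51488002 -0.35210267  0.01      ] 0.041882170805640453 0.028108283704960872 in tool [-0.00384332 -0.00110261  0.21188117] dir [4.15058239e-02 5.60170608e-03 6.08612714e-05] [-5.04426391e-03  2.76519213e-02 -4.75972250e-05]
```

```bash
python3 -m crank '[[[-4,-1,0,0,-1],[0,0,0,0.08,-1],[0,0,0,0.08,-1],[0,0,35,0,-1],[0,0,35,0,-1],[0,0,35,0,-1],[0,0,35,0,-1],[0,0,35,0,-1],[0,0,20,0,-1]]]'
python3 -m crank '[[[0,0,12,0,-1],[0,0,8,0,-1],[0,0,0,0,-1],[0,0,0,0,-1]]]'
```

```text
time: 3.57
position: [0.5168, -0.3449, 0.0235]
tool_rot: [-0.594, -3.081, -0.005]
ft_force: [-0.0, 0.7, 0.1]
grip_width: 1.001
grip_force: 0.0
time: 3.9
position: [0.5184, -0.349, 0.0086]
tool_rot: [0.599, 3.082, -0.0]
ft_force: [0.4, -0.7, -0.3]
grip_width: 0.999
grip_force: 0.0
```

```bash
python3 -m crank '[[[2,0,3,0,-1],[0,0,3,0,-1],[0,0,0,0,-1],[0,0,0,0,0.6],[0,0,0,0,0.6],[0,0,0,0,0.6],[0,0,0,0,0.6],[0,0,0,0,0.6],[0,0,0,0,0.6],[0,0,0,0,0.6]]]' 8
python3 -m crank '[[[0,0,0,0,0.6],[0,0,0,0,0.6]]]'
```

```text
time: 4.73
position: [0.5154, -0.3483, 0.0015]
tool_rot: [0.601, 3.084, 0.0]
ft_force: [-0.2, -0.2, 0.0]
grip_width: 0.555
grip_force: 0.0
time: 4.9
position: [0.5154, -0.3483, 0.0015]
tool_rot: [0.601, 3.084, 0.0]
ft_force: [0.4, -0.0, 0.9]
grip_width: 0.404
grip_force: 0.0
```

```bash
python3 -m crank '[[[0,0,0,0,0.6],[0,0,0,0,0.6],[0,0,0,0,0.6],[0,0,0,0,0.6]]]'
python3 -m crank '[[[0,0,-10,0,0.6],[0,0,-30,0,0.6],[0,0,-40,0,0.6],[0,0,-40,0,0.6],[0,0,-40,0,0.6],[0,0,-40,0,0.6],[0,0,0,0,0.6]]]'
python3 - <<'E'
from h import *
c,s=wshot('w2');save(c['pixels'],'w2');print(s['joint_positions'],R.from_rotvec(s['tool_rot']).as_matrix().round(3))
E
```

```text
time: 5.23
position: [0.5154, -0.3483, 0.0015]
tool_rot: [0.601, 3.084, 0.0]
ft_force: [-0.2, -0.2, -0.3]
grip_width: 0.322
grip_force: 8.0
time: 5.82
position: [0.5186, -0.3517, 0.2113]
tool_rot: [0.599, 3.07, -0.006]
ft_force: [1.6, -1.8, 0.2]
grip_width: 0.317
grip_force: 8.0
[-0.09580531  0.33359584  0.81624715  1.56874209 -0.25143323  1.33273872
  1.93450153] [[-0.927  0.376  0.013]
 [ 0.376  0.927 -0.006]
 [-0.014 -0.001 -1.   ]]
```

View pics/w2.png

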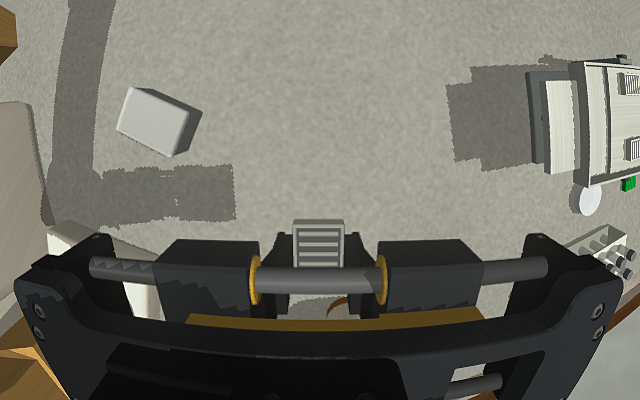

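The cassette is held between the pads, with its far edge at row 219 and its sides at columns 294–344. I'll turn to align it with the tray while still clear.

```bash
python3 -m crank '[[[0,0,0,0.12,0.6],[0,0,0,0.12,0.6],[0,0,0,0.12,0.6],[0,0,0,0.12,0.6],[0,0,0,0.12,0.6],[0,0,0,0.12,0.6]]]'
python3 -m crank '[[[0,0,0,0.12,0.6],[0,0,0,0.12,0.6],[0,0,0,0.12,0.6],[0,0,0,0.12,0.6],[0,0,0,0.12,0.6],[0,0,0,0.05,0.6],[0,0,0,0,0.6],[0,0,0,0,0.6]]]'
python3 - <<'E'
from h import *
import pickle
c,s=pickle.load(open('w2.pkl','rb'))
M=R.from_rotvec(s['tool_rot']).as_matrix()
for u in(294,344): print(M.T@(wray(c,s,u,219,s['position'][2]+.0085)-s['position']))
s=ctrl.get_state();M=R.from_rotvec(s['tool_rot']).as_matrix();print(M.round(3),s['joint_positions'])
d=np.array([.570,.068,0])+.075*np.array([.1867,.9824,0]); print('to deck tool mm',M.T@(d-s['position'])*1000)
ax=M.T@np.array([.1867,.9824,0]);print('yaw left',np.arctan2(ax[1],ax[0]))
E
```

```text
time: 6.37
position: [0.5148, -0.3479, 0.2008]
tool_rot: [-1.656, -2.668, -0.0]
ft_force: [0.1, -0.4, -0.7]
grip_width: 0.319
grip_force: 8.0
time: 7.03
position: [0.515, -0.348, 0.2009]
tool_rot: [-2.414, -2.009, 0.001]
ft_force: [-0.4, -0.0, -0.7]
grip_width: 0.32
grip_force: 8.0
[ 0.02267091 -0.01141434 -0.00881517]
[ 0.02266827  0.01454696 -0.00884287]
[[ 0.181  0.983 -0.001]
 [ 0.983 -0.181  0.001]
 [ 0.    -0.001 -1.   ]] [-0.26979877  0.43228366  1.0787992   1.58592673 -0.38689963  1.35868158
  0.6714042 ]
to deck tool mm [493.99317266 -20.7229103  201.08119124]
yaw left 0.005406838231509298
```

```bash
python3 -m crank '[[[38,-1.6,0,0,0.6],[38,-1.6,0,0,0.6],[38,-1.6,0,0,0.6],[38,-1.6,0,0,0.6],[38,-1.6,0,0,0.6],[38,-1.6,0,0,0.6],[38,-1.6,0,0,0.6]]]'
python3 -m crank '[[[38,-1.6,0,0,0.6],[38,-1.6,0,0,0.6],[38,-1.6,0,0,0.6],[38,-1.6,0,0,0.6],[38,-1.6,0,0,0.6],[35,-1.6,0,0,0.6],[0,0,0,0,0.6],[0,0,0,0,0.6],[0,0,0,0,0.6]]]'
python3 - <<'E'
from h import *
c,s=wshot('w3');save(c['pixels'],'w3')
M=R.from_rotvec(s['tool_rot']).as_matrix();t=np.array([.570,.068,0]);X=np.array([.1867,.9824,0]);Y=np.array([-.9824,.1867,0])
print('to deck',M.T@(t+.075*X-s['position'])*1000, s['joint_positions'])
for n,x,y,z in[('rim++',.121,.07,.123),('rim+-',.121,-.07,.123),('rim-+',-.121,.07,.123),('rim--',-.121,-.07,.123),('step+',-.055,.067,.105),('step-',-.055,-.067,.105)]: print(n,np.round(wpix(c,s,t+x*X+y*Y+[0,0,z])))
E
```

```text
time: 7.62
position: [0.5528, -0.0829, 0.2015]
tool_rot: [-2.414, -2.01, -0.001]
ft_force: [0.7, -0.2, -0.6]
grip_width: 0.32
grip_force: 8.0
time: 8.37
position: [0.5845, 0.1373, 0.2014]
tool_rot: [2.415, 2.008, -0.002]
ft_force: [-0.9, -0.5, -0.6]
grip_width: 0.323
grip_force: 8.0
to deck [  4.47697271  -1.2988134  201.3618632 ] [-1.08982037  0.33945621  1.00902294  1.63851421 -0.29345296  1.32808407
 -0.2183008 ]
rim++ [229. 150.]
rim+- [405. 150.]
rim-+ [253. 373.]
rim-- [379. 374.]
step+ [252. 319.]
step- [381. 320.]
```

View pics/w3.png

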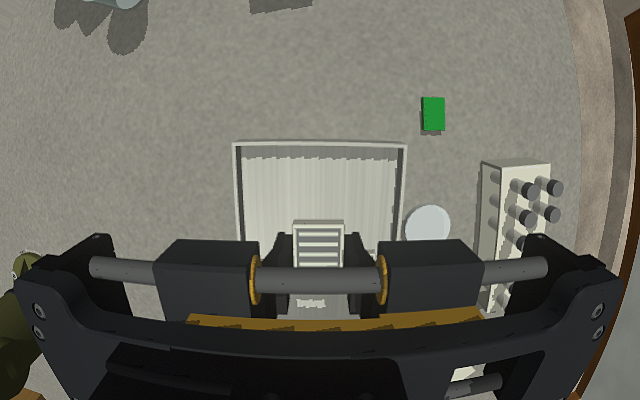

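The rim corners sit at (233,143) and (406,145), about 4 mm further up-tray than predicted, so I'll correct by that. The cassette is aligned with the deck.

```bash
python3 -m crank '[[[6,0,0,0,0.6],[0,0,30,0,0.6],[0,0,30,0,0.6],[0,0,20,0,0.6],[0,0,6,0,0.6],[0,0,3,0,0.6],[0,0,0,0,0.6],[0,0,0,0,0.6]]]'
```

```text
time: 9.08
position: [0.587, 0.1438, 0.1141]
tool_rot: [2.416, 2.007, 0.004]
ft_force: [-0.2, -0.0, -0.3]
grip_width: 0.319
grip_force: 8.0
```

```bash
python3 -m crank '[[[0,0,3,0,0.6],[0,0,2,0,0.6],[0,0,0,0,0.6],[0,0,0,0,0.6]]]'
python3 -m crank '[[[0,0,1,0,0.6],[0,0,0,0,0.6],[0,0,0,0,0.6]]]'
```

```text
time: 9.42
position: [0.586, 0.1443, 0.1078]
tool_rot: [-2.416, -2.008, -0.001]
ft_force: [0.0, -0.9, -0.7]
grip_width: 0.325
grip_force: 8.0
time: 9.67
position: [0.5859, 0.1441, 0.1066]
tool_rot: [-2.416, -2.008, -0.0]
ft_force: [0.7, -0.4, -0.5]
grip_width: 0.317
grip_force: 8.0
```

```bash
python3 -m crank '[[[0,0,0,0,0],[0,0,0,0,0],[0,0,0,0,0],[0,0,0,0,0],[0,0,0,0,0],[0,0,0,0,0],[0,0,0,0,0]]]'
python3 -m crank '[[[0,0,-5,0,0],[0,0,-20,0,0],[0,0,-30,0,0],[0,0,-30,0,0],[0,0,-10,0,0],[0,0,0,0,0],[0,0,0,0,0]]]'
python3 - <<'E'
from h import *
c,s=wshot('w4');save(c['pixels'],'w4');print(s['joint_positions'],wpix(c,s,[.587,.1468,.115]))
E
```

```text
time: 10.25
position: [0.5859, 0.1441, 0.1066]
tool_rot: [2.416, 2.008, 0.0]
ft_force: [-0.4, 0.6, 0.2]
grip_width: 0.498
grip_force: 0.0
time: 10.83
position: [0.5859, 0.1443, 0.2016]
tool_rot: [-2.416, -2.008, -0.001]
ft_force: [0.4, 0.6, -0.9]
grip_width: 0.497
grip_force: 0.0
[-1.09358321  0.34579213  1.00632777  1.63192923 -0.30006035  1.32956095
 -0.22529885] (np.float64(318.97887083017656), np.float64(204.6448998023413))
```

View pics/w4.png

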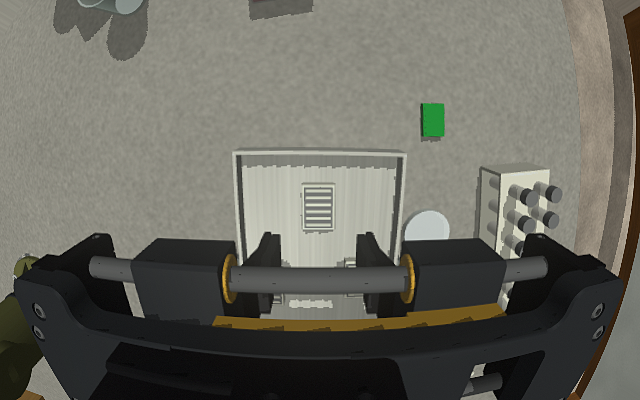

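Cassette c now lies flat at (318,207) on the upper deck, between the side walls. Next I'll go over the lip and shut the fingers.

```bash
python3 -m crank '[[[-36,0,0,0,1],[-37,0,0,0,1],[-37,0,0,0,1],[-37,0,0,0,1],[-37,0,0,0,1],[-36,0,0,0,1],[0,0,0,0,1],[0,0,0,0,1],[0,0,0,0,1],[0,0,0,0,1]]]'
python3 - <<'E'
from h import *
c,s=wshot('w5');save(c['pixels'],'w5')
print(s['position'],s['grip_width'],s['joint_positions'])
t=np.array([.5725,.0717,0]);X=np.array([.1867,.9824,0]);Y=np.array([-.9824,.1867,0])
for n,x,y,z in[('rim++',.121,.07,.123),('rim+-',.121,-.07,.123),('rim-+',-.121,.07,.123),('rim--',-.121,-.07,.123),('lip',-.148,0,.107)]: print(n,np.round(wpix(c,s,t+x*X+y*Y+[0,0,z])))
E
```

```text
time: 11.72
position: [0.5455, -0.0703, 0.2006]
tool_rot: [-2.413, -2.01, 0.002]
ft_force: [0.1, 0.6, 0.4]
grip_width: 0.01
grip_force: 0.0
[ 0.54545451 -0.0702908   0.20057855] 0.01044342442464133 [-0.90888483  0.20504512  1.12098924  1.7622349  -0.19150922  1.29566448
  0.07515803]
rim++ [239. -88.]
rim+- [402. -87.]
rim-+ [232. 182.]
rim-- [405. 183.]
lip [318. 209.]
```

View pics/w5.png

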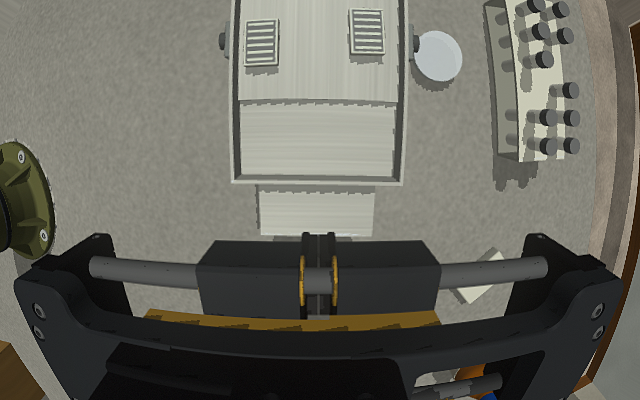

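The low rim corners are at (231,184) and (403,185), matching the prediction. The lip (258–374, 185–237) is right under the fingers, cassettes a (366,32) and b (262,43) are on the deck, and the centre lane is free.

```bash
python3 -m crank '[[[0,0,30,0,1],[0,0,30,0,1],[0,0,20,0,1],[0,0,3,0,1],[0,0,0,0,1],[0,0,0,0,1],[0,0,0,0,1]]]'
python3 -m crank '[[[0,0,3,0,1],[0,0,2,0,1],[0,0,2,0,1],[0,0,0,0,1]]]'
python3 -m crank '[[[0,0,2,0,1],[0,0,2,0,1],[0,0,2,0,1],[0,0,0,0,1]]]'
```

```text
time: 12.35
position: [0.5469, -0.072, 0.12]
tool_rot: [2.414, 2.008, 0.003]
ft_force: [-0.6, -0.5, 1.0]
grip_width: 0.006
grip_force: 0.0
time: 12.68
position: [0.5455, -0.072, 0.1114]
tool_rot: [-2.416, -2.008, -0.0]
ft_force: [-0.3, 0.9, -0.5]
grip_width: 0.005
grip_force: 0.0
time: 13.02
position: [0.5457, -0.0723, 0.1055]
tool_rot: [2.416, 2.008, 0.0]
ft_force: [-0.3, 0.1, 3.0]
grip_width: 0.005
grip_force: 1.4
```

```bash
python3 -m crank '[[[0,0,3,0,1],[0,0,3,0,1],[0,0,3,0,1],[0,0,3,0,1],[0,0,3,0,1],[0,0,3,0,1],[0,0,3,0,1],[0,0,3,0,1],[0,0,0,0,1],[0,0,0,0,1]]]'
python3 -m crank '[[[0,0,2,0,1],[0,0,2,0,1],[0,0,2,0,1],[0,0,1,0,1],[0,0,0,0,1],[0,0,0,0,1]]]'
```

```text
time: 13.85
position: [0.5458, -0.072, 0.0815]
tool_rot: [2.416, 2.008, 0.0]
ft_force: [0.8, -0.9, 3.8]
grip_width: 0.005
grip_force: 2.0
time: 14.35
position: [0.5459, -0.0714, 0.0746]
tool_rot: [-2.415, -2.008, -0.001]
ft_force: [0.3, 1.8, 5.4]
grip_width: 0.005
grip_force: 2.0
```

```bash
for i in 1; do python3 -m crank '[[[0,0,1,0,1],[0,0,1,0,1],[0,0,0,0,1],[0,0,0,0,1]]]'; done
python3 -m crank '[[[0,0,1,0,1],[0,0,1,0,1],[0,0,0,0,1],[0,0,0,0,1]]]'
```

```text
time: 14.68
position: [0.5458, -0.0719, 0.0726]
tool_rot: [-2.416, -2.008, -0.001]
ft_force: [0.6, 2.5, 4.7]
grip_width: 0.007
grip_force: 2.0
time: 15.02
position: [0.5456, -0.0723, 0.0705]
tool_rot: [2.416, 2.008, -0.0]
ft_force: [-0.2, 1.7, 4.2]
grip_width: 0.007
grip_force: 1.9
```

```bash
python3 -m crank '[[[0,0,1,0,1],[0,0,1,0,1],[0,0,0,0,1],[0,0,0,0,1]]]' | grep -A0 -E 'pos|ft'
```

```text
position: [0.5456, -0.0722, 0.0685]
--
ft_force: [0.3, 1.8, 3.8]
```

```bash
python3 -m crank '[[[0,0,1,0,1],[0,0,1,0,1],[0,0,1,0,1],[0,0,0,0,1],[0,0,0,0,1]]]' | grep -E 'pos|ft'
```

```text
position: [0.5456, -0.0722, 0.0655]
ft_force: [1.1, 1.9, 4.5]
```

Run:
```python
from h import *
c,s=wshot('w6');save(c['pixels'],'w6')
```

```text
(no output)
```

View pics/w6.png

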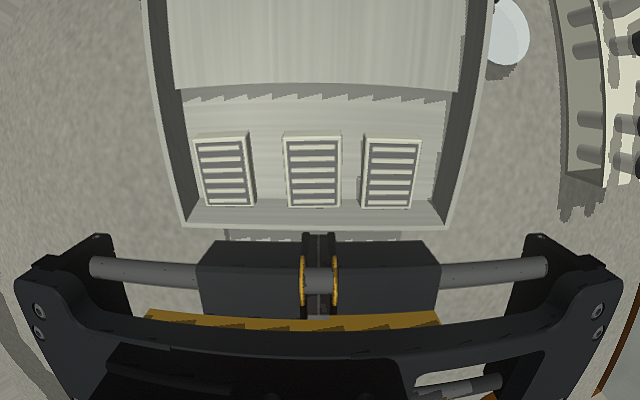

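All three cassettes are already down in the well, side by side at (225,170), (313,170) and (390,172). Now I'll feel for the stop.

```bash
python3 -m crank '[[[0,0,1,0,1],[0,0,1,0,1],[0,0,1,0,1],[0,0,0,0,1],[0,0,0,0,1]]]' | grep -E 'pos|ft'
```

```text
position: [0.5456, -0.0722, 0.0626]
ft_force: [0.5, 2.6, 5.1]
```

```bash
python3 -m crank '[[[0,0,1,0,1],[0,0,1,0,1],[0,0,0,0,1],[0,0,0,0,1]]]' | grep -E 'pos|ft'
```

```text
position: [0.5456, -0.0722, 0.0606]
ft_force: [0.1, 1.2, 4.5]
```

```bash
python3 -m crank '[[[0,0,1,0,1],[0,0,1,0,1],[0,0,1,0,1],[0,0,0,0,1],[0,0,0,0,1]]]' | grep -E 'pos|ft'
```

```text
position: [0.5456, -0.0723, 0.0576]
ft_force: [0.5, 2.6, 4.2]
```

```bash
python3 -m crank '[[[0,0,1,0,1],[0,0,1,0,1],[0,0,1,0,1],[0,0,0,0,1],[0,0,0,0,1]]]' | grep -E 'pos|ft'
```

```text
position: [0.5457, -0.0723, 0.0547]
ft_force: [-0.0, 2.3, 4.9]
```

```bash
python3 -m crank '[[[0,0,1,0,1],[0,0,1,0,1],[0,0,1,0,1],[0,0,0,0,1],[0,0,0,0,1]]]' | grep -E 'pos|ft'
```

```text
position: [0.5457, -0.0723, 0.0517]
ft_force: [0.4, 1.5, 6.0]
```

```bash
python3 -m crank '[[[0,0,1,0,1],[0,0,0,0,1],[0,0,0,0,1]]]' | grep -E 'pos|ft';  python3 -m crank '[[[0,0,0,0,1]]]' | grep -E 'ft'
```

```text
position: [0.5457, -0.0724, 0.0507]
ft_force: [0.7, 1.4, 5.2]
ft_force: [0.8, 1.5, 5.5]
```

```bash
python3 -m crank '[[[0,0,1,0,1],[0,0,1,0,1],[0,0,0,0,1],[0,0,0,0,1]]]' | grep -E 'pos|ft';  python3 -m crank '[[[0,0,0,0,1]]]' | grep -E 'ft'
```

```text
position: [0.5457, -0.0724, 0.0487]
ft_force: [0.4, 1.5, 5.0]
ft_force: [0.3, 2.2, 4.9]
```

```bash
python3 -m crank '[[[0,0,1,0,1],[0,0,1,0,1],[0,0,1,0,1],[0,0,0,0,1],[0,0,0,0,1]]]' | grep -E 'pos|ft'
```

```text
position: [0.5459, -0.0722, 0.0464]
ft_force: [-1.3, 2.0, 10.2]
```

```bash
python3 -m crank '[[[0,0,0.5,0,1],[0,0,0,0,1],[0,0,0,0,1]]]' | grep -E 'pos|ft';for i in 1 2; do python3 -m crank '[[[0,0,0,0,1],[0,0,0,0,1]]]' | grep -E 'ft'; done
```

```text
position: [0.5459, -0.0721, 0.0461]
ft_force: [-1.5, 2.0, 12.9]
ft_force: [-2.0, 2.1, 12.6]
ft_force: [-1.4, 2.2, 12.9]
```

Seated at about 13 N. I'll hold briefly, then let it rise slowly.

```bash
python3 -m crank '[[[0,0,0,0,1],[0,0,0,0,1],[0,0,0,0,1],[0,0,0,0,1],[0,0,0,0,1],[0,0,0,0,1]]]' | grep -E 'ft'
python3 -m crank '[[[0,0,-1,0,1],[0,0,-1,0,1],[0,0,-2,0,1],[0,0,-3,0,1],[0,0,-3,0,1],[0,0,-3,0,1],[0,0,-3,0,1],[0,0,-3,0,1],[0,0,-3,0,1],[0,0,-3,0,1]]]'| grep -E 'pos|ft'
python3 -m crank '[[[0,0,-3,0,1],[0,0,-3,0,1],[0,0,-3,0,1],[0,0,-3,0,1],[0,0,-3,0,1],[0,0,-3,0,1],[0,0,-2,0,1],[0,0,-2,0,1],[0,0,-2,0,1],[0,0,-2,0,1]]]'| grep -E 'pos|ft'
python3 -m crank '[[[0,0,-1,0,1],[0,0,-1,0,1],[0,0,-1,0,1],[0,0,-1,0,1],[0,0,-1,0,1],[0,0,-1,0,1],[0,0,-1,0,1],[0,0,-1,0,1],[0,0,-1,0,1],[0,0,-1,0,1]]]'| grep -E 'pos|ft'
python3 -m crank '[[[0,0,-1,0,1],[0,0,-1,0,1],[0,0,-1,0,1],[0,0,-1,0,1],[0,0,-1,0,1],[0,0,-1,0,1],[0,0,-1,0,1],[0,0,-1,0,1],[0,0,-1,0,1],[0,0,-1,0,1]]]'| grep -E 'pos|ft'
```

```text
ft_force: [-2.6, 2.7, 12.6]
position: [0.5453, -0.0723, 0.0702]
ft_force: [-1.2, -4.0, 2.7]
position: [0.5456, -0.0719, 0.0962]
ft_force: [-1.1, -2.9, 2.3]
position: [0.5456, -0.0716, 0.1061]
ft_force: [-0.0, -0.3, 2.4]
position: [0.5456, -0.0722, 0.1162]
ft_force: [0.0, 0.2, -0.2]
```

```bash
python3 -m crank '[[[0,0,-10,0,1],[0,0,-30,0,1],[0,0,-30,0,1],[0,0,-20,0,1],[0,0,0,0,1],[0,0,0,0,1],[0,0,0,0,1]]]'| grep -E 'time|pos|ft'
python3 - <<'E'
from h import *
c,s=wshot('w7');save(c['pixels'],'w7')
t=np.array([.5725,.0717,0]);X=np.array([.1867,.9824,0]);Y=np.array([-.9824,.1867,0])
for x,y in[(-.121,.07),(-.121,-.07)]: print(np.round(wpix(c,s,t+x*X+y*Y+[0,0,.123])))
E
```

```text
time: 23.98
position: [0.5453, -0.0719, 0.2058]
ft_force: [-0.1, 0.4, -0.1]
[233. 179.]
[403. 180.]
```

View pics/w7.png

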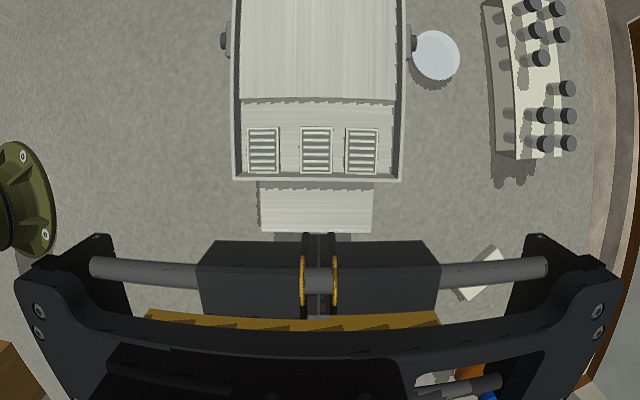

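The tray is level, with its rim at row 180 as predicted. All three cassettes lie flat in the well at (263,150), (316,150) and (361,151), and the robot is clear.

```bash
python3 -c "
from bench import job
print(job.close_job())"
```

```text
the job is handed in; nothing more can be done
None
```

The job is handed in at about 24 s: the loose cassette went onto the deck, the tray was held on its stop at about 13 N with all three cassettes in the well, and it was then let up slowly to level with the arm clear; the hand-in returned no verdict.

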